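# Check the mast trolley's brake lever

## Task

Check the brake on the mast trolley's handlebar: with the backs of the fingers, press the red lever in towards the bar until it comes up firmly against its stop, short of the bar, and keep it pressed there for a good second without forcing it. Then take the hand away so that the lever springs all the way back out. Press only on the red outer side of the lever: do not grip it or reach round behind it, and leave the bar and the things around it alone.

Things in the scene. Friction and masses are not known exactly. Their poses are not given: they have to be found in the camera images.
- brake: the grey base plate of the bench stand, 120 x 360 x 12 mm, fixed to the table; it carries the handlebar. Origin: centre of its underside. Its y axis runs along the handlebar; the lever is on its -x side (the robot's side). Nothing on the stand is taller than 142 mm
- bar: the handlebar and its two posts (same origin and axes as brake): a level tube along y, 400 mm long, its axis 120 mm above the table, with a black rubber grip (34 mm diameter) from y = -135 to +55 mm and a black lever clamp (38 mm diameter) at y = 98 to 132 mm; posts at y = +-155 mm, 40 mm wide at the top
- lever (a joint): angle of the red lever about its upright pivot (x = -35, y = +115 mm in brake). 0 = fully out; grows as it is pressed to the bar. It meets its stop somewhere between 0.14 and 0.30 (differs each time). At mid-lever the return spring pushes back 1.5 N when out, 3 to 4 N at the stop; the stop is firm, and a push of 8 to 15 N holds the lever well against it
- lever_blade: red outer half of the lever, a straight level blade 145 mm long, 22 high, 7 thick, a 24 mm ball at its free end. Origin: on the outer face (to press), mid-height (120 mm above the table), 115 mm from the pivot. x: level, square to the face, pointing inwards (the way to press); y: along the blade to the pivot; z up. It spans y = -59 to +102 mm. To the stop the face travels 16 to 35 mm here
- lever_back: the dark inner half of the lever, 6 mm thick, directly behind the red blade on the side facing the bar; not to be touched. Origin on the lever's pivot axis
- stop: the brass stop screw, 10 mm diameter, behind the lever 45 mm from the pivot, reaching from the bar's clamp towards the lever. Origin at its round tip, which the lever's dark back comes to rest on
- spanner: a steel open-ended spanner 150 mm long lying on the table; a bystander, to be left where it is. Origin: centre of its underside, on the table; length along its x axis
- jar: a closed screw jar, 48 mm diameter, 60 mm tall; a bystander, to be left where it is. Origin: middle of its underside
- clock: a black desk clock, 34 x 85 x 70 mm tall; a bystander, to be left where it is. Origin: middle of its underside

How it is judged:
On the way:
1. the fingers keep the lever pressed against its stop for 0.8 s (contact force between lever_back and stop above 2.5 N and contact force between the fingers and lever_blade above 3 N), for 0.8 s.
At the end, for the whole second after the job is handed in: after the press, the lever is fully out again (joint below 0.03 rad) and spanner, jar and clock are within 15 mm of where they stood (value of joint lever below 0.03 rad and distance of each of spanner, jar, clock from where it was at the start of the episode below 0.015 m); the robot touches nothing.
It fails at once if the lever was forced: more than 40 N from the fingers (contact force between the fingers and lever_blade above 40 N).
It fails at once if the robot touched the inner side of the lever (reaching behind or gripping it) (contact force between any of the fingers, the arm and lever_back above 1 N).
It fails at once if the robot touched the handlebar, its posts or the stop screw (contact force between any of the fingers, the arm and bar above 2 N or contact force between any of the fingers, the arm and stop above 2 N).
It fails at once if a bystander (spanner, jar or clock) was moved by more than 15 mm (distance of any of spanner, jar, clock from where it was at the start of the episode above 0.015 m).
It also fails if it takes over 40 s, if anything falls off the work surface, if the arm or the gripper's body presses on something with over 40 N, if the wrist force passes 120 N, or if a joint passes its speed limit or range.

## Robot

A 6-joint arm with a two-finger parallel gripper is mounted at the origin on the work surface. World frame = base frame: x ahead of the robot, y to its left, z up, the work surface at z = 0. Lengths are in m, angles in rad, forces in N, time in s.
With the tool pointing down it reaches from about 0.275 to 0.875 m from the base axis. Payload 12.5 kg.
Tool frame: the origin (TCP) lies midway between the tips of the shut fingers; the grasp point (between the pads) lies 19 mm behind it; z points along the fingers, y is the direction in which the jaws open and shut (so a half turn about z gives the same grasp; the last joint's range is limited). The gripper opens to 85 mm and grips with 20 to 120 N. Pads are 22 mm wide; open, the fingers measure 114 mm over their backs; the gripper's body (76 mm by 85 mm) begins 54 mm behind the grasp point. The pads swing forward as they close: fully open they stand 13 mm farther back than shut.
Start: joints at [1.109, 0.351, 1.652, -0, 1.139, -0.085], TCP at [0.202, 0.511, 0.231] pointing down, gripper open.
Joint ranges: [-2.75, 2.75], [-0.79, 2.1], [0.01, 2.65], [-1.57, 4.71], [0.07, 3.14], [-2.87, 2.87]. Speed limits (rad/s): [2.22, 2.22, 2.79, 3.14, 3.14, 3.14].

## Interface

Orientations are given as a unit quaternion [w, x, y, z].
In Python, from bench import get_obs, vision, manip gives the robot as it stands. The module is installed in compiled form; this text tells all that it offers.
- The arm moves only by the tool apply_moves, never from a script. Its arguments are lists of equal length, an entry for each row: "hand": the finger opening in mm, from 0 to 85.4; "offset": the shift along the tool's x, y, z in mm, a list of three; "roll": the turn about the tool's z in degrees. In form: {"hand": [hand, ...], "offset": [[tx, ty, tz], ...], "roll": [roll, ...]}. A call has 1 to 5 rows; each row is the pose to reach, as a shift and turn from the pose commanded when the call began, along the tool's axes at that moment; what a row does not reach only later rows make up. A row lasts 1/10 s, in which the tool goes at most 50 mm and 8.59 degrees, less where a joint would pass 70% of its speed; a pose out of reach is approached as far as the arm can. A call with a gripper value outside its range is refused whole. The fingers move at their own pace and stop on an object; "grip_force" is the grip in N (left out, the last holds). Time passes only in rows, so rows that repeat a pose let the fingers close. It gives the time, the measured TCP pose, the force and the opening at its end, in the units of the state.
- get_obs(): the state, without advancing time (a new reading comes with each control period).
- vision.grab_frame(name): name is "scene" or "top"; returns the picture (420x560x3 uint8, red, green, blue); there is no depth.
- vision.camera_model(name): a dict with "camera_matrix" (3x3 intrinsics, pixels), "k1" (the pictures are not rectified: a ray, as slopes to the right and down, at radius r is drawn at 1 + k1 r^2 times it, then the intrinsics apply), "pose" (4x4, takes a point from camera to world coordinates). Camera axes: x right, y up, looking along -z (the intrinsics and any distortion apply to the point x, -y, -z); pixel columns grow to the right and rows downward; lengths in m; the calibration is good to about 2 mm. A picture is of the moment at which its call begins. camera_model takes no time and is no camera call.
- manip.job_done(): hands the job in, once; it reports no verdict.
The state is a dict: "time_s": time; "q": joint angles; "dq": joint speeds; "joint_torque": joint torques, N m; "tcp_pos": TCP position; "orientation": TCP orientation; "ft_force": force on the tool from outside, world axes, zero at the start; "torque": the same for the moment, N m; "width": finger opening in m.
Only numpy, scipy, OpenCV 4.12 (cv2) and the standard library are available. Lean on these libraries where they do the work, as an engineer would, in place of code of your own. Each camera call takes 0.05 s, during which the arm holds its last target.

## Working session

There is one attempt and no reset: what is moved stays moved. The work goes in short steps, Python scripts to look and compute and a tool call to move; the robot and the scene stay as the last step left them, time stands still between calls to the robot, and variables do not carry over. Pictures are saved under pics/ and viewed, and the job is handed in when it is done.

Besides the shell and the picture viewer there is one more tool, called after "Call:" by a JSON object that holds its "api" and its "payload". apply_moves: Moves the arm, as the interface text tells. Its arguments: {"type":"object","properties":{"hand":{"type":"array","items":{"type":"number"}},"offset":{"type":"array","items":{"type":"array","items":{"type":"number"}}},"roll":{"type":"array","items":{"type":"number"}},"grip_force":{"type":"number"}},"required":["hand","offset","roll"]}

```bash
mkdir -p pics; python3 - <<'E'
from bench import get_obs, vision
import cv2
for n in("scene","top"):
    cv2.imwrite(f"pics/{n}0.png",vision.grab_frame(n)[:,:,::-1]); print(vision.camera_model(n))
print(get_obs())
E
```

```text
{'camera_matrix': array([[514.34416935,   0.        , 282.43862873],
       [  0.        , 514.34416935, 212.17189447],
       [  0.        ,   0.        ,   1.        ]]), 'k1': -0.11593589410956996, 'pose': array([[-0.7180033 , -0.44989298,  0.53110034,  1.10304221],
       [ 0.6960288 , -0.45981151,  0.5514683 ,  0.61103386],
       [-0.00389567,  0.76561719,  0.64328465,  0.73310955],
       [ 0.        ,  0.        ,  0.        ,  1.        ]])}
{'camera_matrix': array([[410.36332931,   0.        , 273.30763556],
       [  0.        , 410.36332931, 201.51112268],
       [  0.        ,   0.        ,   1.        ]]), 'k1': -0.04482687180269674, 'pose': array([[-6.03256720e-04,  9.97372636e-01, -7.24393581e-02,
         5.05780946e-01],
       [-9.99647164e-01, -2.52510997e-03, -2.64418648e-02,
         4.85605733e-02],
       [-2.65553097e-02,  7.23978477e-02,  9.97022250e-01,
         9.19692507e-01],
       [ 0.00000000e+00,  0.00000000e+00,  0.00000000e+00,
         1.00000000e+00]])}
{'time_s': 0.1, 'q': array([ 1.10938107e+00,  3.51208367e-01,  1.65232293e+00, -7.11761438e-06,
        1.13912189e+00, -8.46383858e-02]), 'dq': array([ 0.0013982 , -0.00056749, -0.00052103,  0.00020138, -0.00119305,
        0.00032521]), 'joint_torque': array([ 7.66314624e-04, -5.06826031e+01, -2.91877502e+01, -1.78442860e-04,
        2.61659945e-03, -2.14286496e-05]), 'tcp_pos': array([0.20222819, 0.51116361, 0.23081214]), 'orientation': array([-1.39873277e-04,  1.87274595e-01,  9.82307459e-01, -5.11496940e-04]), 'ft_force': array([2.60433242e-04, 4.12788002e-01, 4.35720107e-01]), 'torque': array([-0.05891877, -0.00184473,  0.04274596]), 'width': 0.08566236547797239}
```

View pics/scene0.png

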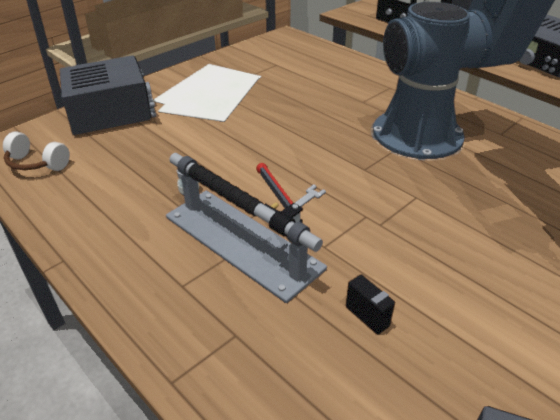

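View pics/top0.png

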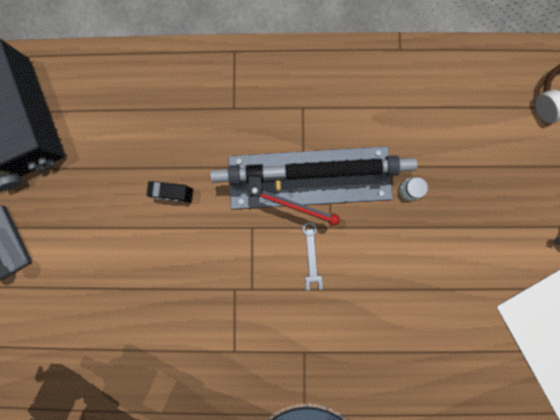

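The top view shows the bar level at row ≈170, the lever pivot near (255,190), the ball at (335,219), the spanner at (305–322, 228–288), the jar at (413,188) and the clock at (170,191). I'll enlarge it to measure.

```bash
cat > h.py <<'E'
import numpy as np, cv2
from bench import vision
def w2p(n,P):
    m=vision.camera_model(n);T=np.linalg.inv(m["pose"]);p=T[:3,:3]@np.array(P,float)+T[:3,3]
    a=np.array([p[0],-p[1]])/-p[2];a=a*(1+m["k1"]*(a@a));K=m["camera_matrix"];return K[:2,:2]@a+K[:2,2]
def p2w(n,uv,z):
    m=vision.camera_model(n);K=m["camera_matrix"]
    a=cv2.undistortPoints(np.array([[uv]],float),K,np.array([m["k1"],0,0,0]))[0,0]
    d=m["pose"][:3,:3]@np.array([a[0],-a[1],-1]);o=m["pose"][:3,3];return o+d*(z-o[2])/d[2]
E
python3 - <<'E'
import cv2
a=cv2.imread("pics/top0.png")[140:300,200:400+40]
cv2.imwrite("pics/topz.png",cv2.resize(a,None,fx=3.3,fy=3.3,interpolation=cv2.INTER_CUBIC))
a=cv2.imread("pics/scene0.png")[140:300,150:340]
cv2.imwrite("pics/scenez.png",cv2.resize(a,None,fx=3.5,fy=3.5,interpolation=cv2.INTER_CUBIC))
E
```

```text
(no output)
```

View pics/topz.png

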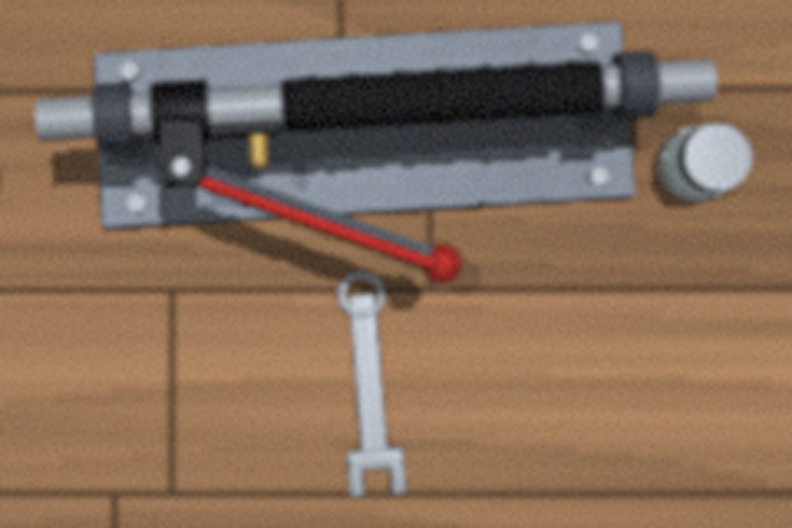

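View pics/scenez.png

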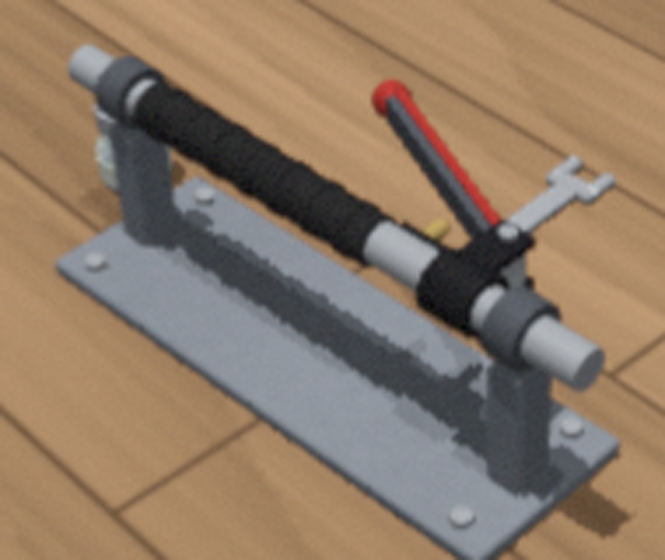

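```bash
python3 - <<'E'
from h import *
f=lambda u,v,z:p2w("top",(200+(u+.5)/3.3-.5,140+(v+.5)/3.3-.5),z)
g=lambda u,v,z:p2w("scene",(150+(u+.5)/3.5-.5,140+(v+.5)/3.5-.5),z)
C=[f(*c,.012) for c in [(95,55),(620,22),(633,195),(104,228)]]
c=np.mean(C,0);print("plate",np.round(C,4).tolist(),c)
print([np.linalg.norm(C[i]-C[i-1]) for i in range(4)])
y=(C[0]+C[3]-C[1]-C[2]);y/=np.linalg.norm(y);print("y axis",y)
b1,b2=f(36,119,.12),f(716,80,.12);print("bar",b1,b2,np.linalg.norm(b1-b2));yb=(b1-b2)/np.linalg.norm(b1-b2);print(yb)
print("pivot screw",f(180,166,.142),g(508,233,.142))
x=np.array([y[1],-y[0],0]);print("pivot pred",c+(-.035)*x+.115*y)
print("ball",f(442,263,.12),g(391,97,.12))
print("outer edge",f(200,187,.131),f(420,264,.131))
print("stop tip",f(259,165,.12))
for n,p in dict(spA=(362,292),spB=(376,490)).items(): print(n,f(*p,.005))
print("jar",f(718,158,.06),"clock",p2w("top",(170,191),.07))
E
```

```text
plate [[0.6737, 0.1734, 0.012], [0.6947, -0.1826, 0.012], [0.5772, -0.1887, 0.012], [0.5559, 0.1663, 0.012]] [ 0.62536652 -0.00791137  0.012     ]
[np.float64(0.11808836762369881), np.float64(0.35661267232722776), np.float64(0.11762925662414996), np.float64(0.35570211058120804)]
y axis [-0.05938715  0.99823503  0.        ]
bar [0.61525919 0.19364687 0.12      ] [ 0.63713186 -0.21140822  0.12      ] 0.40564521386022356
[-0.0539207   0.99854522  0.        ]
pivot screw [0.58447708 0.10563509 0.142     ] [0.58735514 0.10789032 0.142     ]
pivot pred [0.58359878 0.10480711 0.012     ]
ball [ 0.5288395  -0.04737409  0.12      ] [ 0.52765848 -0.04865806  0.12      ]
outer edge [0.57320274 0.09468228 0.131     ] [ 0.52796624 -0.03329358  0.131     ]
stop tip [0.58714318 0.06029637 0.12      ]
spA [ 0.51274102 -0.00722612  0.005     ]
spB [ 0.38080536 -0.01578092  0.005     ]
jar [ 0.59689515 -0.23079514  0.06      ] clock [0.59020583 0.28818972 0.07      ]
```

Call:
{"api": "apply_moves", "payload": {"hand": [0, 0, 0, 0, 0], "offset": [[-39, -31, 0], [-78, -62, 0], [-117, -92, 0], [-157, -123, 0], [-196, -154, 0]], "roll": [0, 0, 0, 0, 0], "grip_force": 40}}

```text
time_s: 0.6
tcp_pos: [0.3281, 0.2947, 0.2312]
orientation: [-0.0, 0.187, 0.982, -0.0]
ft_force: [1.3, -0.3, 0.2]
width: 0.0121
```

Call:
{"api": "apply_moves", "payload": {"hand": [0, 0, 0, 0, 0], "offset": [[-39, -31, 0], [-78, -62, 0], [-117, -92, 0], [-157, -123, 0], [-196, -154, 0]], "roll": [0, 0, 0, 0, 0]}}

```text
time_s: 1.1
tcp_pos: [0.4537, 0.0795, 0.2313]
orientation: [-0.0, 0.187, 0.982, 0.0]
ft_force: [1.1, 0.9, 0.5]
width: 0.0002
```

Call:
{"api": "apply_moves", "payload": {"hand": [0, 0, 0, 0, 0], "offset": [[0, 0, 0], [0, 0, 0], [0, 0, 0], [0, 0, 0], [0, 0, 0]], "roll": [8, 16, 24, 32, 40]}}

```text
time_s: 1.6
tcp_pos: [0.4529, 0.0814, 0.231]
orientation: [-0.0, 0.514, 0.857, -0.0]
ft_force: [-1.0, -0.1, 0.8]
width: -0.0001
```

Call:
{"api": "apply_moves", "payload": {"hand": [0, 0, 0, 0, 0], "offset": [[0, 0, 0], [0, 0, 0], [0, 0, 0], [0, 0, 0], [0, 0, 0]], "roll": [8, 16, 24, 32, 39]}}

```text
time_s: 2.1
tcp_pos: [0.4529, 0.0815, 0.2311]
orientation: [-0.0, 0.771, 0.637, -0.0]
ft_force: [0.4, -1.1, -0.0]
width: -0.0003
```

Call:
{"api": "apply_moves", "payload": {"hand": [0, 0, 0, 0, 0], "offset": [[-30, 25, 0], [-61, 51, 0], [-61, 51, 40], [-61, 51, 80], [-61, 51, 110]], "roll": [0, 0, 0, 0, 0]}}

```text
time_s: 2.6
tcp_pos: [0.4911, 0.0119, 0.1191]
orientation: [-0.001, 0.77, 0.639, -0.001]
ft_force: [1.5, -0.0, -0.6]
width: 0.0004
```

Call:
{"api": "apply_moves", "payload": {"hand": [0, 0], "offset": [[0, 0, 21], [0, 0, 21]], "roll": [0, 0]}}

```text
time_s: 2.8
tcp_pos: [0.4903, 0.0123, 0.0979]
orientation: [-0.002, 0.769, 0.639, -0.002]
ft_force: [0.1, -0.1, 0.4]
width: 0.0001
```

```bash
python3 - <<'E'
from h import *
from bench import get_obs
s=vision.grab_frame("scene")[:,:,::-1];t=vision.grab_frame("top")[:,:,::-1]
a=cv2.resize(t[130:290,220:380],(400,400),interpolation=2);b=cv2.resize(s[110:270,200:360],(400,400),interpolation=2)
cv2.imwrite("pics/c1.png",np.hstack([a,b]));o=get_obs();print(o["tcp_pos"],o["ft_force"],o["q"])
E
```

```text
[0.49212347 0.01218041 0.10068013] [0.17929182 0.55709132 0.70070519] [-6.98351301e-02  4.35097794e-01  1.90931005e+00 -5.11794337e-05
  7.97498252e-01  1.14985931e-01]
```

View pics/c1.png

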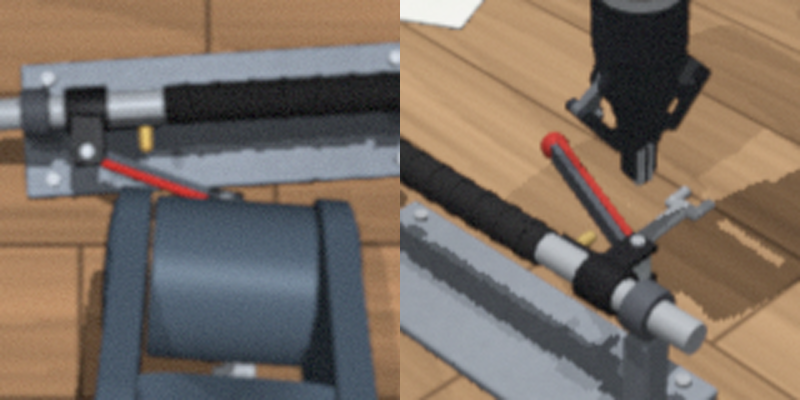

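The scene view shows the closed fingertips at scene px (296,180), clear of the blade. A finger linkage sticks out on the bar side at about (270,152), so I'll check its height before going over the bar.

```bash
python3 - <<'E'
from h import *
from scipy.optimize import fsolve
t=np.array([.4921,.0122,.1007]);y=np.array([.982,-.189,0])
print("tcp px",w2p("scene",t))
for n,(u,v) in dict(knuckle_tip=(567,105),low=(580,118),fing_back=(622,172),fing_top=(622,150),joint=(612,135)).items():
    px=np.array([200+(u-400)/2.5,110+v/2.5])
    print(n,fsolve(lambda q:w2p("scene",t+y*q[0]+np.array([0,0,q[1]]))-px,[.02,.02])*1000)
E
```

```text
tcp px [294.2147689  180.19666296]
knuckle_tip [64.13107414 92.74029186]
low [52.76179511 76.6389491 ]
fing_back [13.49159188  9.04945149]
fing_top [13.59479805 31.08421457]
joint [23.23155487 49.43687409]
```

```bash
python3 - <<'E'
import cv2
a=cv2.imread("pics/c1.png")[0:260,520:800]
cv2.imwrite("pics/c1z.png",cv2.resize(a,None,fx=2.3,fy=2.3,interpolation=2))
E
```

```text
(no output)
```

View pics/c1z.png

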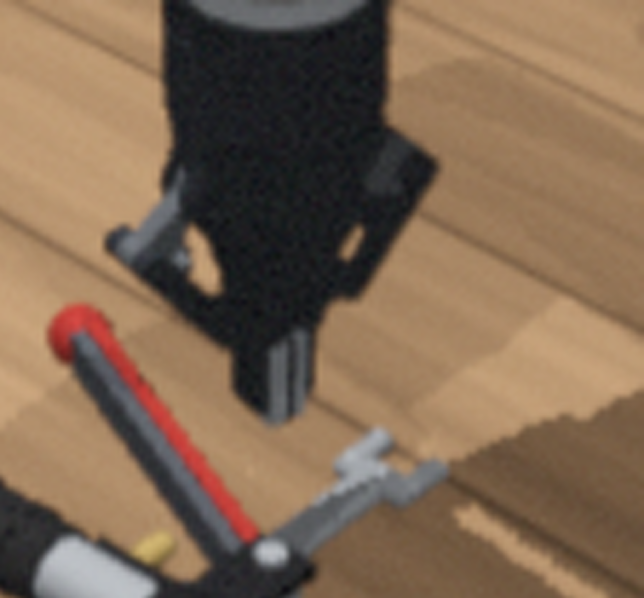

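Finger backs measure about 13.5 mm off centre and are straight up to about 40 mm. The linkage is above z≈0.15, so it clears the 0.142 m top of the stand. The expected gap to the blade is about 34 mm, so I'm approaching.

Call:
{"api": "apply_moves", "payload": {"hand": [0, 0, 0], "offset": [[0, 10, 0], [0, 20, 0], [0, 26, 0]], "roll": [0, 0, 0]}}

```text
time_s: 3.2
tcp_pos: [0.5194, 0.0071, 0.1012]
orientation: [0.001, 0.769, 0.639, 0.001]
ft_force: [0.4, -0.1, 0.3]
width: -0.0002
```

Call:
{"api": "apply_moves", "payload": {"hand": [0, 0, 0, 0, 0], "offset": [[0, 2, 0], [0, 4, 0], [0, 6, 0], [0, 8, 0], [0, 8, 0]], "roll": [0, 0, 0, 0, 0]}}

```text
time_s: 3.7
tcp_pos: [0.5256, 0.0059, 0.1003]
orientation: [0.0, 0.769, 0.639, 0.0]
ft_force: [-0.4, 0.3, -0.1]
width: -0.0001
```

Call:
{"api": "apply_moves", "payload": {"hand": [0, 0, 0, 0, 0], "offset": [[0, 2, 0], [0, 4, 0], [0, 6, 0], [0, 6, 0], [0, 6, 0]], "roll": [0, 0, 0, 0, 0]}}

```text
time_s: 4.2
tcp_pos: [0.5312, 0.0048, 0.1002]
orientation: [-0.0, 0.769, 0.639, -0.0]
ft_force: [-2.4, -0.2, -0.2]
width: -0.0
```

Call:
{"api": "apply_moves", "payload": {"hand": [0, 0, 0, 0, 0], "offset": [[0, 3, 0], [0, 6, 0], [0, 9, 0], [0, 9, 0], [0, 9, 0]], "roll": [0, 0, 0, 0, 0]}}

```text
time_s: 4.7
tcp_pos: [0.5402, 0.0032, 0.1003]
orientation: [-0.0, 0.769, 0.639, -0.0]
ft_force: [-3.8, -0.8, -0.4]
width: 0.0002
```

Call:
{"api": "apply_moves", "payload": {"hand": [0, 0, 0, 0], "offset": [[0, 1, 0], [0, 2, 0], [0, 2, 0], [0, 2, 0]], "roll": [0, 0, 0, 0]}}

```text
time_s: 5.1
tcp_pos: [0.5421, 0.0028, 0.1003]
orientation: [0.0, 0.769, 0.639, -0.0]
ft_force: [-2.5, -0.5, -0.7]
width: -0.0003
```

Call:
{"api": "apply_moves", "payload": {"hand": [0, 0, 0, 0], "offset": [[0, 1, 0], [0, 2, 0], [0, 2, 0], [0, 2, 0]], "roll": [0, 0, 0, 0]}}

```text
time_s: 5.5
tcp_pos: [0.5441, 0.0024, 0.1003]
orientation: [-0.0, 0.769, 0.639, -0.0]
ft_force: [-2.6, -1.4, -0.3]
width: -0.0001
```

Call:
{"api": "apply_moves", "payload": {"hand": [0, 0, 0, 0], "offset": [[0, 1, 0], [0, 2, 0], [0, 2, 0], [0, 2, 0]], "roll": [0, 0, 0, 0]}}

```text
time_s: 5.9
tcp_pos: [0.546, 0.0021, 0.1003]
orientation: [-0.0, 0.769, 0.639, -0.0]
ft_force: [-3.5, -2.3, -0.5]
width: 0.0001
```

```bash
python3 - <<'E'
from h import *
from bench import get_obs
s=vision.grab_frame("scene")[:,:,::-1]
cv2.imwrite("pics/c2.png",cv2.resize(s[120:250,200:350],(750,600)[:1]+(650-60,),interpolation=2));o=get_obs();print(o["tcp_pos"],o["ft_force"])
E
```

```text
[0.54607334 0.00204668 0.10030226] [-2.95635912 -1.59188883 -0.62964988]
```

View pics/c2.png

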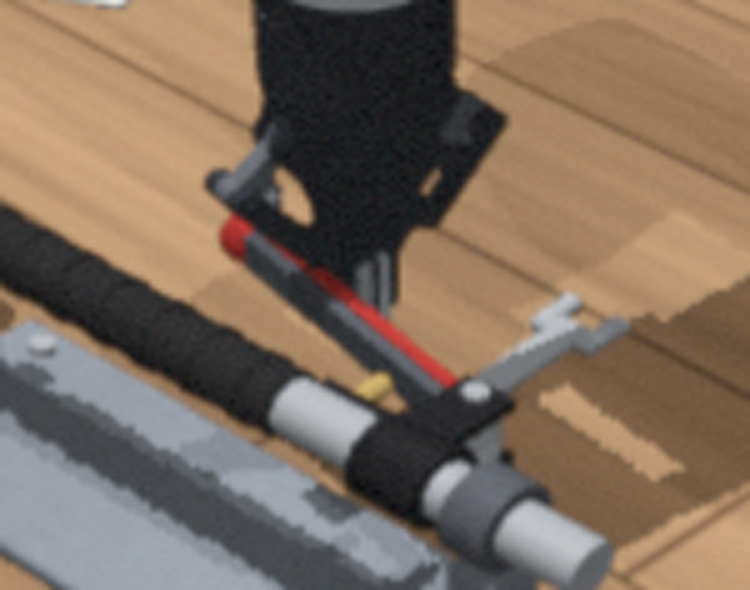

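The lever is pressed part-way: its dark back sits near the brass tip at crop (375,388) but isn't touching yet. The force is still spring-level, so I'll continue in small steps.

Call:
{"api": "apply_moves", "payload": {"hand": [0, 0, 0, 0], "offset": [[0, 1, 0], [0, 2, 0], [0, 2, 0], [0, 2, 0]], "roll": [0, 0, 0, 0]}}

```text
time_s: 6.35
tcp_pos: [0.5481, 0.0017, 0.1003]
orientation: [-0.0, 0.769, 0.639, -0.0]
ft_force: [-3.8, -2.5, 0.3]
width: -0.0003
```

Call:
{"api": "apply_moves", "payload": {"hand": [0, 0, 0, 0], "offset": [[0, 1, 0], [0, 2, 0], [0, 2, 0], [0, 2, 0]], "roll": [0, 0, 0, 0]}}

```text
time_s: 6.75
tcp_pos: [0.55, 0.0013, 0.1003]
orientation: [-0.0, 0.769, 0.639, -0.0]
ft_force: [-3.7, -2.5, 0.3]
width: 0.0001
```

Call:
{"api": "apply_moves", "payload": {"hand": [0, 0, 0, 0], "offset": [[0, 1, 0], [0, 2, 0], [0, 2, 0], [0, 2, 0]], "roll": [0, 0, 0, 0]}}

```text
time_s: 7.15
tcp_pos: [0.552, 0.001, 0.1003]
orientation: [-0.0, 0.769, 0.639, -0.0]
ft_force: [-4.3, -1.7, 0.1]
width: 0.0001
```

Call:
{"api": "apply_moves", "payload": {"hand": [0, 0, 0], "offset": [[0, 1, 0], [0, 1, 0], [0, 1, 0]], "roll": [0, 0, 0]}}

```text
time_s: 7.45
tcp_pos: [0.5526, 0.0008, 0.1002]
orientation: [-0.0, 0.769, 0.639, -0.0]
ft_force: [-5.4, -1.6, 1.1]
width: -0.0002
```

Call:
{"api": "apply_moves", "payload": {"hand": [0, 0, 0], "offset": [[0, 0.5, 0], [0, 0.5, 0], [0, 0.5, 0]], "roll": [0, 0, 0]}}

```text
time_s: 7.75
tcp_pos: [0.553, 0.0008, 0.1002]
orientation: [-0.0, 0.769, 0.639, -0.0]
ft_force: [-6.1, -1.7, 1.5]
width: -0.0001
```

Call:
{"api": "apply_moves", "payload": {"hand": [0, 0, 0], "offset": [[0, 0.5, 0], [0, 0.5, 0], [0, 0.5, 0]], "roll": [0, 0, 0]}}

```text
time_s: 8.05
tcp_pos: [0.5532, 0.0007, 0.1002]
orientation: [-0.001, 0.769, 0.639, -0.001]
ft_force: [-7.9, -1.3, 2.8]
width: -0.0
```

The TCP has stalled and the force is climbing, so the lever is on its stop. I'll go to about 11–12 N and hold.

Call:
{"api": "apply_moves", "payload": {"hand": [0, 0, 0, 0, 0], "offset": [[0, 0.5, 0], [0, 1, 0], [0, 1, 0], [0, 1, 0], [0, 1, 0]], "roll": [0, 0, 0, 0, 0]}}

```text
time_s: 8.55
tcp_pos: [0.5537, 0.0006, 0.1001]
orientation: [-0.001, 0.769, 0.639, -0.001]
ft_force: [-10.9, -0.7, 3.8]
width: 0.0002
```

Call:
{"api": "apply_moves", "payload": {"hand": [0, 0, 0, 0, 0], "offset": [[0, 0, 0], [0, 0, 0], [0, 0, 0], [0, 0, 0], [0, 0, 0]], "roll": [0, 0, 0, 0, 0]}}

```text
time_s: 9.05
tcp_pos: [0.5537, 0.0006, 0.1001]
orientation: [-0.001, 0.769, 0.639, -0.001]
ft_force: [-10.8, -0.9, 4.2]
width: -0.0001
```

```bash
python3 - <<'E'
from h import *
from bench import get_obs
s=vision.grab_frame("scene")[:,:,::-1]
cv2.imwrite("pics/c3.png",cv2.resize(s[120:250,200:350],(690,598),interpolation=2));o=get_obs();print(o["tcp_pos"],o["ft_force"])
E
```

```text
[0.55373524 0.00060331 0.10015936] [-10.12312881  -0.07862871   3.75761961]
```

View pics/c3.png

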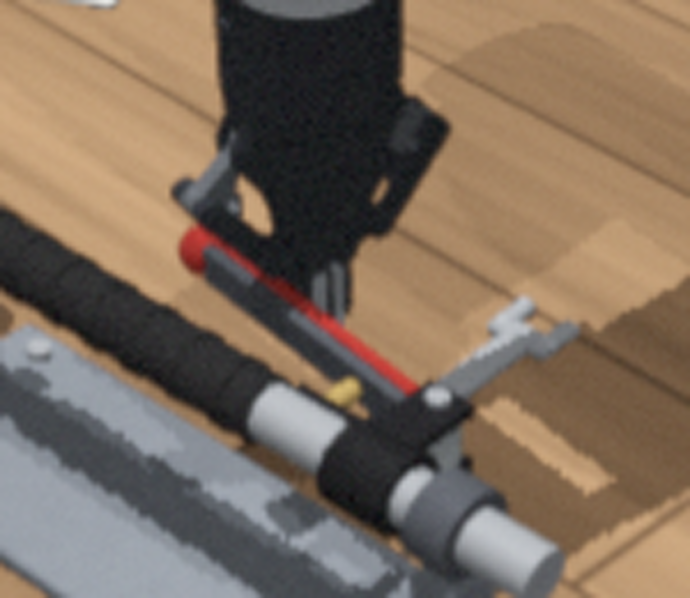

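The dark back now rests on the brass tip at crop (355,385), with a clear gap to the grip and the linkage well above the bar. I'll press slightly firmer and hold well over a second.

Call:
{"api": "apply_moves", "payload": {"hand": [0, 0, 0, 0, 0], "offset": [[0, 0.5, 0], [0, 0.5, 0], [0, 0.5, 0], [0, 0.5, 0], [0, 0.5, 0]], "roll": [0, 0, 0, 0, 0]}}

```text
time_s: 9.6
tcp_pos: [0.554, 0.0006, 0.1001]
orientation: [-0.001, 0.769, 0.639, -0.001]
ft_force: [-12.1, -1.2, 5.6]
width: 0.0001
```

Call:
{"api": "apply_moves", "payload": {"hand": [0, 0, 0, 0, 0], "offset": [[0, 0, 0], [0, 0, 0], [0, 0, 0], [0, 0, 0], [0, 0, 0]], "roll": [0, 0, 0, 0, 0]}}

```text
time_s: 10.1
tcp_pos: [0.554, 0.0006, 0.1001]
orientation: [-0.001, 0.769, 0.639, -0.001]
ft_force: [-11.9, -0.3, 5.6]
width: -0.0001
```

Call:
{"api": "apply_moves", "payload": {"hand": [0, 0, 0, 0, 0], "offset": [[0, 0, 0], [0, 0, 0], [0, 0, 0], [0, 0, 0], [0, 0, 0]], "roll": [0, 0, 0, 0, 0]}}

```text
time_s: 10.6
tcp_pos: [0.554, 0.0006, 0.1001]
orientation: [-0.001, 0.769, 0.639, -0.001]
ft_force: [-12.2, -0.3, 6.1]
width: -0.0002
```

Call:
{"api": "apply_moves", "payload": {"hand": [0, 0, 0, 0, 0], "offset": [[0, -4, 0], [0, -10, 0], [0, -16, 0], [0, -22, 0], [0, -28, 0]], "roll": [0, 0, 0, 0, 0]}}

```text
time_s: 11.1
tcp_pos: [0.5277, 0.0057, 0.1005]
orientation: [0.0, 0.769, 0.639, 0.0]
ft_force: [-0.8, 0.8, -0.4]
width: -0.0001
```

Call:
{"api": "apply_moves", "payload": {"hand": [0, 0, 0, 0, 0], "offset": [[0, -20, 0], [0, -40, 0], [0, -60, 0], [0, -80, 0], [0, -80, 0]], "roll": [0, 0, 0, 0, 0]}}

```text
time_s: 11.6
tcp_pos: [0.4476, 0.0205, 0.1004]
orientation: [-0.0, 0.769, 0.639, -0.0]
ft_force: [1.6, 0.5, 0.3]
width: -0.0004
```

```bash
python3 - <<'E'
from h import *
from bench import get_obs
s=vision.grab_frame("scene")[:,:,::-1];t=vision.grab_frame("top")[:,:,::-1]
a=cv2.resize(t[120:300,140:440],(780,468),interpolation=2)
cv2.imwrite("pics/d1.png",a);cv2.imwrite("pics/d2.png",cv2.resize(s[110:340,150:400],(600,552),interpolation=2));o=get_obs();print(o["tcp_pos"],o["ft_force"])
E
```

```text
[0.45003863 0.02013445 0.10078032] [ 0.77617422  0.1441775  -0.38691087]
```

View pics/d1.png

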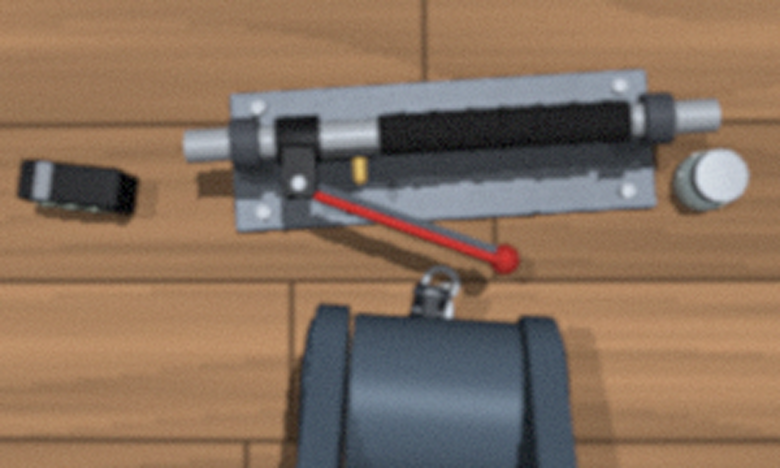

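View pics/d2.png

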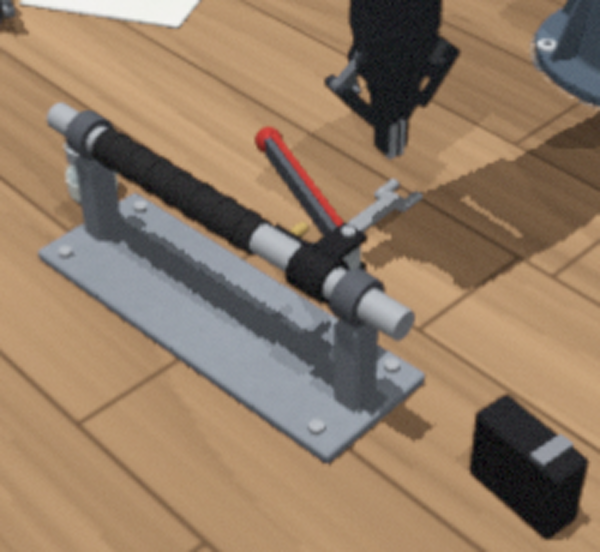

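The ball is back at top px (335,219), exactly where it started. The jar, clock and spanner look unmoved, and the hand is clear with a force of about 0. I'll let the arm settle and hand in.

Call:
{"api": "apply_moves", "payload": {"hand": [0, 0, 0], "offset": [[0, 0, 0], [0, 0, 0], [0, 0, 0]], "roll": [0, 0, 0]}}

```text
time_s: 12.0
tcp_pos: [0.4497, 0.0201, 0.1003]
orientation: [0.0, 0.769, 0.639, 0.0]
ft_force: [0.6, 0.7, -0.5]
width: -0.0
```

```bash
python3 -c "
from bench import manip
print(manip.job_done())"
```

```text
the job is handed in; nothing more can be done
None
```

The brake check is done and handed in at about 12 s; no verdict was reported. With the fingers shut, I pressed the red outer face at mid-blade with their backs until the lever came up firm on its stop. That was after about 24 mm of travel. I held it there for about 2 s at 11–12 N, then drew the hand straight back about 105 mm.

- **Lever:** the last pictures show the ball back at its starting pixel (335, 219), so it sprang fully out.
- **Bystanders:** the spanner, jar and clock look unmoved by eye. I did not re-measure their positions.
- **Contact:** the hand is clear of everything, with the force reading down to sensor noise (about 1 N).
- **Unexplained reading:** during the hold the wrist also showed 4–6 N upwards. I put it down to friction on the blade, since the scene picture taken early in the hold showed the hand clear of the bar.

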